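# Pin the test jig and hold its cover down

### The job

Take the steel locating pin out of its grey stand and push it, collar down to the brass bush, through the bush of the aluminium test jig, and let it go. Then take the blue hold-down cover by its black grip block, slide the hole under its capped sleeve over that pin until the cover drops on and lies flat on the LED driver in line with the jig, and press it down until the driver's spring carrier is fully home. Finish while still holding the cover pressed down by its grip (the spring lifts it as soon as you let go), and leave the screwdriver, marker and gauge block where they are.

Things in the scene. Friction and masses are not known exactly. Their poses are not given: they have to be found in the camera images.
- jig: fixed aluminium jig on the bench, 110 (x) x 184 (y) x 24 mm. Origin: centre of its underside, z up, y along it towards the brass bush. In a pocket centred at y = -16 mm the LED driver lies on a spring carrier
- jig_bush (a point): centre of the mouth of the brass bush at y = +72 mm of the jig, 34 mm above the bench; bush outer diameter 23 mm, bore 13.2 mm wide and 28 mm deep from this mouth; axes as the jig's
- carrier (a joint): how far the spring carrier under the driver is pressed down, m: 0 up, 0.008 fully home (hard stop). It takes about 8 N on the driver to start it moving and 15 N to bring it fully home; the cover's own weight (3 to 6 N) does not press it down
- pin_stand: fixed grey plastic block 56 x 56 x 34 mm with one upright square hole (13.4 mm wide) in the middle of its top; the pin starts in it. Origin: centre of its underside
- pin_mid (a point): middle of the loose steel pin, 65 mm long, upright, z along it: lower part 12 mm thick, 24 mm long, end chamfered; collar 20 mm wide, 4 mm thick; upper part (to be gripped) 12 mm thick, 37 mm long, top chamfered; 60 g. Starts in the stand, collar on the stand's top; there, and when seated with its collar on the bush, this point is 42.5 mm and the pin's top 75 mm above the bench
- cover_grip (a point): middle of the black rubber-coated grip block (24 mm in x, 50 in y; top 49 mm, this point 28 mm above the underside; 40 N of grip is ample) of the loose cover, 0.3 to 0.6 kg: blue plate 70 mm wide (x), 8 mm thick, y = -51 to +115 mm of this point, flat on the bench. z up, y to the capped sleeve. On the pin and in line with the jig (y axes alike) the grip is over the driver's middle
- cover_hole (a point): centre of the hole's mouth in the underside of the cover, 88 mm along +y from the grip and 28 mm below point cover_grip; hole 15.5 mm wide, 34 mm deep, closed at the top by an aluminium sleeve 26 mm wide whose cap is 38 mm above the underside, so the pin cannot be seen from above
- red_screwdriver: bystander: screwdriver with red handle, 204 mm long, lying along y near the bench's front edge; origin under its middle
- marker: bystander: black marker pen with a white barrel, 138 mm long, 17 mm thick, lying near the bench's front edge; origin under its middle
- gauge: bystander: light grey gauge block 36 x 36 x 30 mm; origin centre of its underside
- test_driver: light grey LED driver 64 x 122 x 39 mm (long side along the jig's y) lying loose in the jig's pocket with 2 mm play, 0.3 kg; origin: centre of its underside. Its flat top is 59 mm above the bench with the spring up, 51 mm with the carrier fully home
Not all that is in view belongs to the job. Of the things that look like the part that bears cover_grip, take the one that is nearest to the robot's base at the start.

How it is judged:
On the way, in this order (a step that is already met when the one before it is completed fails the run):
1. the pin stands in the jig's bush, collar down on it, and is let go (z of pin_mid in the frame of jig_bush below 0.0115 m and horizontal distance between pin_mid and jig_bush below 0.004 m and angle between pin_mid's own z axis and vertical below 0.12 rad and contact force between the fingers and pin below 0.5 N), for 0.2 s.
2. the cover has dropped on the pin and lies on the driver (horizontal distance between cover_hole and jig_bush below 0.006 m and z of cover_hole in the frame of jig_bush below 0.0285 m and z of cover_grip in the frame of jig_bush below 0.057 m and angle between cover_grip's own z axis and vertical below 0.08 rad), for 0.1 s.
At the end, for the whole second after the job is handed in: Pin seated in the bush (within 3 mm of full depth); cover on the pin (hole within 6 mm of the bush axis, within 4.5 deg of level and 8.5 deg of the jig's direction), fingers still holding it and pressing the driver with over 3 N, carrier at least 5.5 of 8 mm down (value of joint carrier above 0.0055 m and contact force between the fingers and cover above 1 N and contact force between cover and test_driver above 3 N and horizontal distance between cover_hole and jig_bush below 0.006 m and z of cover_hole in the frame of jig_bush below 0.024 m and angle between cover_grip's own z axis and vertical below 0.08 rad and angle between the y axis of cover_grip and the y axis of jig, either way round below 0.15 rad and z of pin_mid in the frame of jig_bush below 0.0115 m and horizontal distance between pin_mid and jig_bush below 0.004 m); the arm keeps its last pose, push and grip.
It fails at once if a bystander (screwdriver, marker, gauge block) is moved by more than 3 cm (distance of any of red_screwdriver, marker, gauge from where it was at the start of the episode above 0.03 m).
It also fails if it takes over 61 s, if anything falls off the work surface, if the arm or the gripper's body presses on something with over 40 N, if the wrist force passes 120 N, or if a joint passes its speed limit or range.

### The arm

A 6-joint arm with a two-finger parallel gripper is mounted at the origin on a cart in front of the work surface, level with it; the furniture and walls round the work are solid. World frame = base frame: x ahead of the robot, y to its left, z up, the work surface at z = 0. Lengths are in m, angles in rad, forces in N, time in s.
With the tool pointing down it reaches from about 0.325 to 0.9 m from the base axis. Payload 3.5 kg.
Tool frame: the origin (TCP) lies midway between the tips of the shut fingers; the grasp point (between the pads) lies 19 mm behind it; z points along the fingers, x is the direction in which the jaws open and shut, and the axes are right-handed (so a half turn about z gives the same grasp; the last joint's range is limited). The gripper opens to 85 mm and grips with 20 to 120 N. Pads are 22 mm wide; open, the fingers measure 114 mm over their backs; the gripper's body (76 mm by 85 mm) begins 54 mm behind the grasp point. The pads swing forward as they close: fully open they stand 13 mm farther back than shut.
Start: joints at [1.237, 0.276, -0.026, 1.268, 0, 1.467], TCP at [0.143, 0.608, 0.231] pointing down, gripper open.
Joint ranges: [-3.12, 3.12], [-0.85, 1.88], [-1.08, 1.24], [-1.95, 2.15], [-1.57, 1.53], [-3.14, 3.14]. Speed limits (rad/s): [2.57, 2.57, 3.14, 3.14, 3.14, 3.14].

### API

Orientations are given as a unit quaternion [w, x, y, z].
In Python, from workcell import ctrl gives the robot as it stands. The module is installed in compiled form; this text tells all that it offers.
- The arm moves only by the shell command python3 -m jog 'ROWS' [FORCE]. ROWS is JSON, a list of rows, each a list of 3 entries, a list of its own where there are three numbers: the shift along the world's x, y, z in m, then the turn about the world's z in rad, then the finger opening in m, from 0 to 0.0854. A call has 1 to 5 rows; each row is the pose to reach, as a shift and turn from the pose commanded when the call began; what a row does not reach only later rows make up. A row lasts 1/8 s, in which the tool goes at most 62.5 mm and 10.7 degrees, less where a joint would pass 70% of its speed; a pose out of reach is approached as far as the arm can. A call with a gripper value outside its range is refused whole. The fingers move at their own pace and stop on an object; FORCE is the grip in N (left out, the last holds). Time passes only in rows, so rows that repeat a pose let the fingers close. It gives the time, the measured TCP pose, the force and the opening at its end, in the units of the state.
- ctrl.read_state(): the state, without advancing time (a new reading comes with each control period).
- ctrl.snapshot(name): name is "scene" or "top" or "wrist"; returns a dict with "pixels" (400x640x3 uint8, red, green, blue), "z_map" (400x640 float32, m along the optical axis (not along the pixel's ray), 0 where there is no reading), "fx", "fy", "cx", "cy" (pixels), "rvec" (rotation vector, rad) and "tvec" (3), from world to camera coordinates, as OpenCV has them. Camera axes: x right, y down, z forward; pixel columns grow to the right and rows downward; lengths in m; the calibration is good to about 2 mm. The wrist camera is an equidistant fisheye: a pixel r from the principal point sees the ray r / f radians off the axis. A picture is of the moment at which its call begins.
- ctrl.close_job(): hands the job in, once; it reports no verdict.
The state is a dict: "clock": time; "qpos": joint angles; "qd": joint speeds; "joint_torque": joint torques, N m; "tool_pos": TCP position; "ee_rot": TCP orientation; "ft_force": force on the tool from outside, world axes, zero at the start; "moment": the same for the moment, N m; "finger_gap": finger opening in m.
Only numpy, scipy, OpenCV 4.12 (cv2) and the standard library are available. Lean on these libraries where they do the work, as an engineer would, in place of code of your own. Each camera call takes 0.05 s, during which the arm holds its last target.

## Working session

There is one attempt and no reset: what is moved stays moved. The work goes in short steps, Python scripts to look and compute and a shell command to move; the robot and the scene stay as the last step left them, time stands still between calls to the robot, and variables do not carry over. Pictures are saved under pics/ and viewed, and the job is handed in when it is done.

```bash
mkdir -p pics; cat > h.py <<'E'
import numpy as np,cv2
from workcell import ctrl
def snap(n,f):
    s=ctrl.snapshot(n); np.savez('pics/'+f+'.npz',**s)
    cv2.imwrite('pics/'+f+'.png',s['pixels'][:,:,::-1]); return s
def cloud(s):
    h,w=s['z_map'].shape; v,u=np.mgrid[0:h,0:w]; z=s['z_map']
    P=np.stack([(u-s['cx'])/s['fx']*z,(v-s['cy'])/s['fy']*z,z],-1)
    R=cv2.Rodrigues(np.array(s['rvec'],float))[0]
    return (P-np.array(s['tvec']))@R
E
python3 - <<'E'
from h import *
print(ctrl.read_state())
for n in('scene','top','wrist'): s=snap(n,n+'0'); print(n,s['fx'],s['cx'],s['cy'],s['rvec'],s['tvec'])
E
```

```text
{'clock': 0.0, 'qpos': array([ 1.23657986e+00,  2.77154366e-01, -2.78906246e-02,  1.26797485e+00,
       -2.43905167e-05,  1.46740759e+00]), 'qd': array([-4.28841575e-04, -1.01968815e-03,  1.20524023e-03,  6.49944960e-04,
       -2.40898499e-04,  3.51417671e-05]), 'joint_torque': array([-7.77424411e-04, -4.45511520e+01,  2.95202494e+01,  1.66575290e-02,
       -2.32256718e-05,  2.13688395e-06]), 'tool_pos': array([0.14274461, 0.60768729, 0.23014182]), 'ee_rot': array([ 6.07039267e-04,  7.83830924e-01,  6.20973305e-01, -9.31480394e-04]), 'ft_force': array([-0.11585129, -0.61378376,  0.74199033]), 'moment': array([ 0.02572098, -0.0049422 , -0.00242589]), 'finger_gap': 0.08505955689680154}
scene 503.00059969968726 319.2897212924412 213.44854031580388 [ 1.79269253 -0.94234554  0.6305345 ] [-0.33674901  0.19526763  1.02250361]
top 454.04453241549083 318.2523957035676 196.3262404041368 [ 2.11839921 -2.16695147  0.16797176] [-0.04452265  0.4827033   1.14711273]
wrist 309.70691628693146 320.34978118320834 197.62928585306685 [-2.2605672  -1.79367746 -0.27682242] [-0.6235861  -0.04116106  0.37971323]
```

View pics/top0.png

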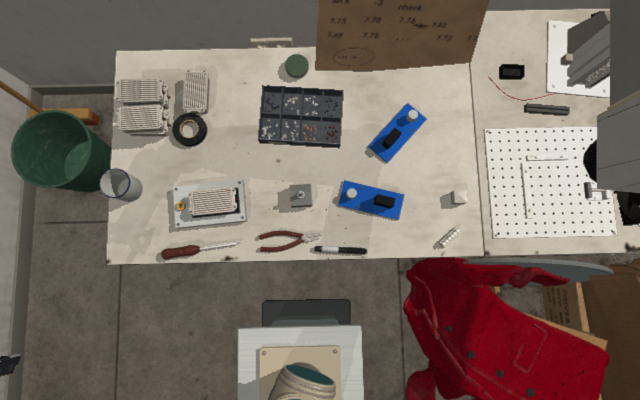

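View pics/scene0.png

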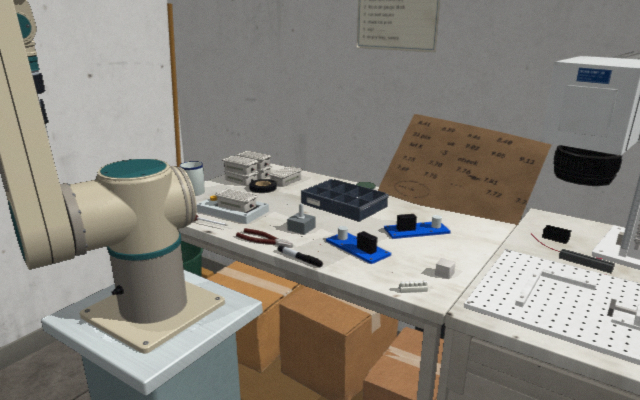

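View pics/wrist0.png

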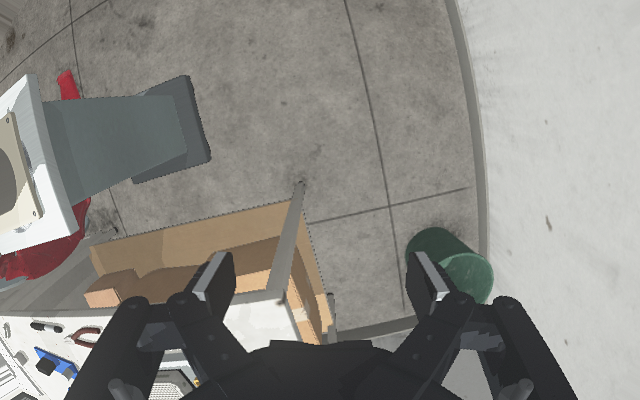

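Top view: jig at (208,203) with its brass bush on the left at (180,207), pin stand at (300,196). There are two blue covers: A with grip (384,201) and sleeve (350,193), and B with grip (391,137) and sleeve (412,115). A is nearer the base (about (300,380)), so it fits. I'll confirm this in a crop and by measurement.

```bash
python3 - <<'E'
from h import *
s=dict(np.load('pics/top0.npz')); C=cloud(s)
R=cv2.Rodrigues(s['rvec'])[0]; print('cam',-R.T@s['tvec'])
for n,(u,v) in dict(gripA=(384,201),sleeveA=(350,193),gripB=(391,137),sleeveB=(412,115),pin=(300,190),stand=(306,203),bush=(180,207),driver=(214,203),bench=(270,215),gauge=(460,198)).items(): print(n,C[v,u].round(4))
im=s['pixels'][160:260,150:480,::-1]
cv2.imwrite('pics/crop1.png',cv2.resize(im,None,fx=2.4,fy=2.4,interpolation=cv2.INTER_CUBIC))
im=s['pixels'][95:225,330:435,::-1]
cv2.imwrite('pics/crop2.png',cv2.resize(im,None,fx=4.5,fy=4.5,interpolation=cv2.INTER_CUBIC))
E
```

```text
cam [ 0.300414   -0.05002558  1.20751862]
gripA [ 0.4637 -0.2245  0.0494]
sleeveA [ 0.4882 -0.1384  0.0391]
gripB [ 0.6336 -0.2507  0.0491]
sleeveB [ 0.6968 -0.312   0.0368]
pin [ 0.493  -0.0095  0.0744]
stand [ 0.4647 -0.0232  0.0374]
bush [0.4638 0.309  0.0217]
driver [0.4668 0.211  0.0598]
bench [0.4396 0.0744 0.0011]
gauge [ 0.4706 -0.429   0.0244]
```

View pics/crop1.png

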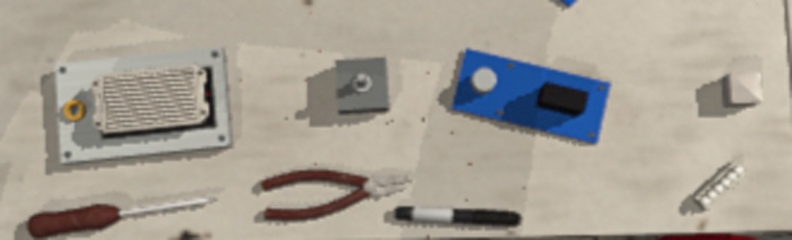

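View pics/crop2.png

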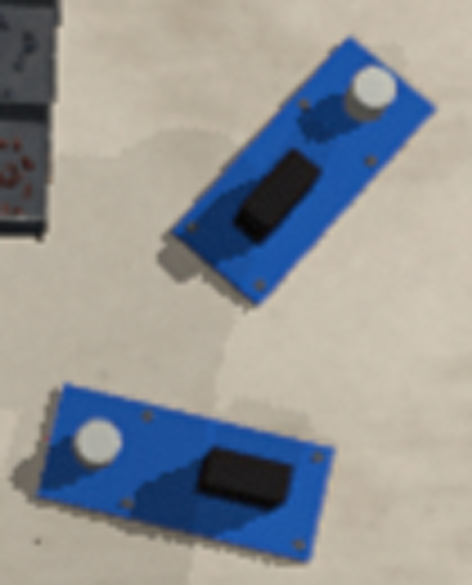

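```bash
python3 - <<'E'
from h import *
s=dict(np.load('pics/top0.npz')); C=cloud(s); I=s['pixels'].astype(int)
x,y,z=C[...,0],C[...,1],C[...,2]
def box(n,m):
    P=C[m][:,:2].astype(np.float32)
    r=cv2.minAreaRect(P*1000); print(n,len(P),'c',np.round(np.array(r[0]),1),'sz',np.round(r[1],1),'ang',round(r[2],1),'med',np.median(P,0).round(4),'z',np.median(C[m][:,2]).round(4))
blue=(I[...,2]>I[...,0]+50)
near=lambda cx,cy,r:(np.hypot(x-cx,y-cy)<r)
box('plateA',blue&near(.475,-.18,.15)&(z>.003)&(z<.013))
box('gripA',near(.464,-.2245,.05)&(z>.045)&(z<.053))
box('sleeveA',near(.488,-.138,.03)&(z>.034)&(z<.043))
box('jig',near(.467,.226,.13)&(z>.018)&(z<.030))
box('driver',near(.467,.211,.1)&(z>.052)&(z<.065))
box('bush',near(.464,.309,.03)&(z>.029)&(z<.04))
box('stand',near(.48,-.015,.06)&(z>.028)&(z<.040))
box('pin',near(.49,-.01,.03)&(z>.065)&(z<.08))
E
```

```text
plateA 1400 c [ 528.1 -210.5] sz [164.6 181.4] ang 74.9 med [ 0.4805 -0.1994] z 0.008
gripA 167 c [ 465.7 -227.4] sz [49.8 23.7] ang 76.0 med [ 0.4659 -0.2271] z 0.0487
sleeveA 72 c [ 488.4 -142.5] sz [21.7 24.2] ang 4.1 med [ 0.4882 -0.1424] z 0.0383
jig 1780 c [438.1 229.7] sz [179.5 186.2] ang 5.0 med [0.4498 0.2476] z 0.0242
driver 1136 c [473.4 216.6] sz [ 65.  121.7] ang 4.3 med [0.4726 0.2164] z 0.0588
bush 44 c [466.  303.1] sz [20.8 18.6] ang 87.9 med [0.465  0.3028] z 0.0345
stand 421 c [487.9  -9.4] sz [56.4 55.6] ang 2.1 med [ 0.4866 -0.0101] z 0.0345
pin 18 c [486.5  -9.8] sz [9.6 9.1] ang 45.1 med [ 0.4868 -0.0095] z 0.0741
```

Crop check: cover A (lower, grip (384,201)) lies at about 0.52 m from the base and B at about 0.68 m, so I take A. The rough poses are known, so I move above the pin and turn the jaws along world x.

```bash
python3 -m jog '[[[0.028,-0.05,0],-0.11,0.085],[[0.056,-0.1,0],-0.22,0.085],[[0.084,-0.15,0],-0.33,0.085],[[0.112,-0.2,0],-0.44,0.085],[[0.14,-0.25,0],-0.55,0.085]]'; python3 -m jog '[[[0.028,-0.05,0],-0.11,0.085],[[0.056,-0.1,0],-0.22,0.085],[[0.084,-0.15,0],-0.33,0.085],[[0.112,-0.2,0],-0.44,0.085],[[0.14,-0.25,0],-0.55,0.085]]'
```

```text
clock: 0.78
tool_pos: [0.2834, 0.3567, 0.2311]
ee_rot: [0.0, 0.924, 0.383, 0.0]
ft_force: [1.6, 0.9, -0.3]
finger_gap: 0.0854
clock: 1.4
tool_pos: [0.4235, 0.1067, 0.2313]
ee_rot: [-0.0, 0.993, 0.118, 0.0]
ft_force: [0.3, 0.6, -0.6]
finger_gap: 0.0851
```

```bash
python3 -m jog '[[[0.025,-0.045,-0.02],-0.08,0.05],[[0.05,-0.09,-0.05],-0.16,0.05],[[0.063,-0.116,-0.075],-0.2,0.05],[[0.063,-0.116,-0.075],-0.2,0.05]]'; python3 - <<'E'
from h import *
s=snap('wrist','w1'); print(s['rvec'],s['tvec']); st=ctrl.read_state(); print(st['tool_pos'],st['ee_rot'],st['finger_gap'])
snap('scene','s1')
E
```

```text
clock: 1.9
tool_pos: [0.4847, -0.0089, 0.154]
ee_rot: [-0.0, 1.0, 0.018, -0.002]
ft_force: [-0.8, 0.2, 0.6]
finger_gap: 0.05
[-2.83366771e+00 -5.48601414e-02 -2.47680967e-03] [-0.48419978 -0.04313265  0.29990696]
[ 0.48494495 -0.00791101  0.15524281] [-4.90610738e-04  9.99812515e-01  1.92936219e-02 -1.56550838e-03] 0.05031297697053079
```

View pics/w1.png

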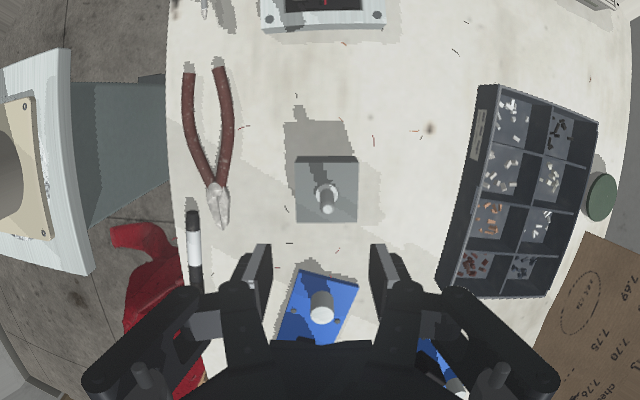

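View pics/s1.png

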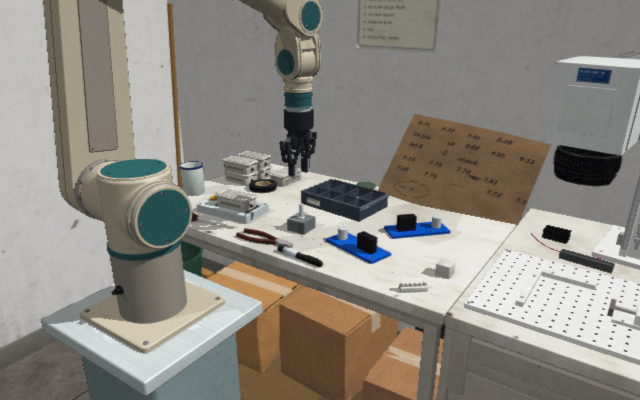

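Wrist view: stand at (327,190), pin top about (328,209), clear fingers either side. I now measure with the fisheye model.

```bash
cat >> h.py <<'E'
def fcloud(s):
    h,w=s['z_map'].shape; v,u=np.mgrid[0:h,0:w].astype(float); z=s['z_map']
    a=(u-s['cx'])/s['fx']; b=(v-s['cy'])/s['fy']; th=np.hypot(a,b); k=np.where(th>1e-9,np.tan(th)/np.maximum(th,1e-9),1)
    P=np.stack([a*k*z,b*k*z,z],-1); R=cv2.Rodrigues(np.array(s['rvec'],float))[0]
    return (P-np.array(s['tvec']))@R
def box(n,C,m):
    P=C[m][:,:2].astype(np.float32)
    r=cv2.minAreaRect(P*1000); print(n,len(P),'c',np.round(np.array(r[0]),1),'sz',np.round(r[1],1),'ang',round(r[2],1),'med',np.median(P,0).round(4),'z',np.median(C[m][:,2]).round(4))
E
python3 - <<'E'
from h import *
s=dict(np.load('pics/w1.npz')); C=fcloud(s); x,y,z=C[...,0],C[...,1],C[...,2]
near=lambda cx,cy,r:(np.hypot(x-cx,y-cy)<r)
box('stand',C,near(.487,-.01,.06)&(z>.028)&(z<.0365))
for a,b in((.0365,.042),(.044,.072),(.072,.08)): box('pin%g'%a,C,near(.487,-.01,.03)&(z>a)&(z<b))
box('sleeveA',C,near(.488,-.1425,.03)&(z>.032)&(z<.045))
E
```

```text
stand 3265 c [490.4 -10.4] sz [56.8 55.3] ang 2.3 med [ 0.4891 -0.0061] z 0.0342
pin0.0365 197 c [486.5  -0.7] sz [21.  37.8] ang 23.5 med [ 0.4898 -0.0064] z 0.0383
pin0.044 162 c [490.2 -10.6] sz [11.9 11. ] ang 85.2 med [ 0.4899 -0.006 ] z 0.061
pin0.072 140 c [490.3 -10.5] sz [9.3 9.8] ang 4.0 med [ 0.4902 -0.0098] z 0.0746
sleeveA 418 c [ 491.6 -143.6] sz [26.2 24.6] ang 53.3 med [ 0.4914 -0.1414] z 0.0379
```

```bash
python3 -m jog '[[[0.0025,-0.001,-0.04],0,0.05],[[0.0025,-0.001,-0.08],0,0.05],[[0.0025,-0.001,-0.113],0,0.05],[[0.0025,-0.001,-0.113],0,0.05]]' 30; python3 - <<'E'
from h import *
s=snap('wrist','w2'); st=ctrl.read_state(); print(st['tool_pos'],st['ee_rot'],st['ft_force'])
E
```

```text
clock: 2.5
tool_pos: [0.486, -0.0071, 0.0422]
ee_rot: [-0.001, 1.0, 0.021, -0.002]
ft_force: [0.4, -0.3, 0.4]
finger_gap: 0.0502
[ 0.48783124 -0.00748308  0.04369661] [-2.01562763e-04  9.99781356e-01  2.09019278e-02 -5.55307386e-04] [ 1.11138798 -1.00218906  0.41128779]
```

View pics/w2.png

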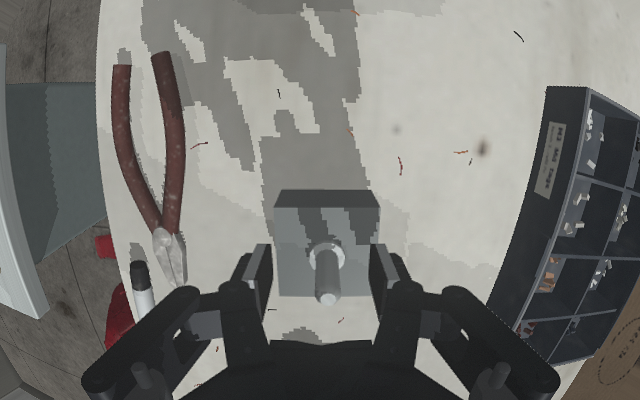

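Pin (327,270) lies between the pads (cols 268 and 372), a touch right of centre. I'll correct and close.

```bash
python3 -m jog '[[[0.001,-0.003,0],0,0.05],[[0.001,-0.003,0],0,0.05],[[0.001,-0.003,0],0,0.008],[[0.001,-0.003,0],0,0.008],[[0.001,-0.003,0],0,0.008]]' 40;python3 -m jog '[[[0,0,0],0,0.008],[[0,0,0],0,0.008],[[0,0,0],0,0.008]]'; python3 - <<'E'
from h import *
s=snap('wrist','w3'); st=ctrl.read_state(); print(st['tool_pos'],st['ee_rot'],st['ft_force'],st['finger_gap'])
E
```

```text
clock: 3.18
tool_pos: [0.4897, -0.0117, 0.0438]
ee_rot: [0.0, 1.0, 0.02, 0.0]
ft_force: [-0.7, 0.4, 4.2]
finger_gap: 0.0104
clock: 3.55
tool_pos: [0.4897, -0.0117, 0.0438]
ee_rot: [0.0, 1.0, 0.02, 0.0]
ft_force: [-0.9, 0.1, 5.0]
finger_gap: 0.0102
[ 0.48971878 -0.0116564   0.04377009] [7.80150492e-05 9.99800309e-01 1.99823865e-02 2.00162449e-04] [-1.41105485  0.83587241  5.70401247] 0.010516408477320993
```

View pics/w3.png

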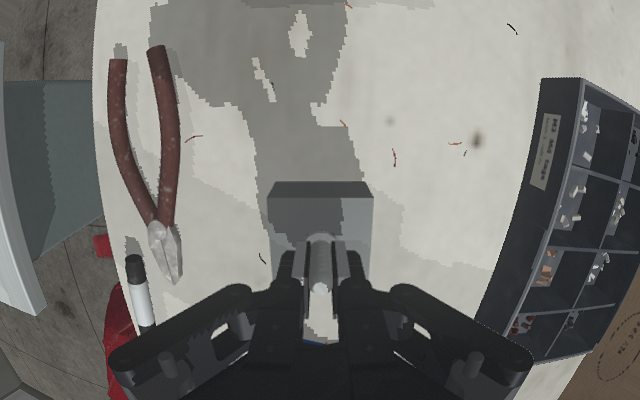

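The pin is gripped (opening 10 mm, low side force). Lifting.

```bash
python3 -m jog '[[[0,0,0.02],0,0.008],[[0,0,0.04],0,0.008],[[0,0,0.08],0,0.008],[[0,0,0.12],0,0.008],[[0,0,0.12],0,0.008]]'; python3 - <<'E'
from h import *
s=snap('wrist','w4');snap('scene','s4'); st=ctrl.read_state(); print(st['tool_pos'],st['ee_rot'],st['ft_force'],st['finger_gap'])
for n,b in(('w4',(200,400,220,420)),('s4',(90,290,220,380))):
    im=cv2.imread(f'pics/{n}.png')[b[0]:b[1],b[2]:b[3]]; cv2.imwrite(f'pics/{n}c.png',cv2.resize(im,None,fx=3,fy=3,interpolation=cv2.INTER_CUBIC))
E
```

```text
clock: 4.22
tool_pos: [0.4923, -0.012, 0.1664]
ee_rot: [0.001, 1.0, 0.02, 0.004]
ft_force: [-0.2, -0.9, -0.8]
finger_gap: 0.0106
[ 0.48925983 -0.01155175  0.16294805] [-2.47795656e-05  9.99800479e-01  1.99748795e-02 -7.26322702e-05] [-0.90108349 -0.48860694 -0.50149036] 0.010838412157962104
```

View pics/w4c.png

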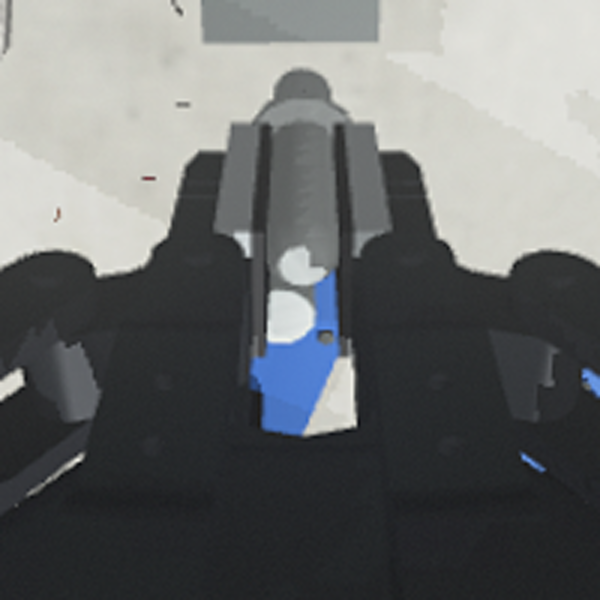

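View pics/s4c.png

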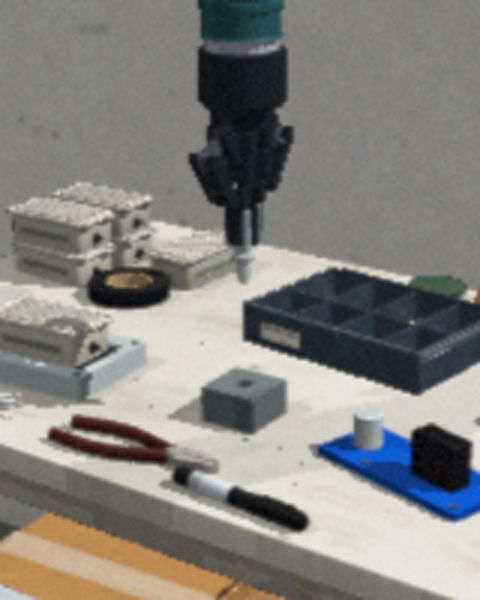

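Pin hangs straight in the pads (tip at (320,226) in the full image). Next I go above the bush.

```bash
python3 -m jog '[[[-0.004,0.05,0],0.01,0.008],[[-0.008,0.105,0],0.02,0.008],[[-0.012,0.16,0],0.03,0.008],[[-0.016,0.215,0],0.04,0.008],[[-0.02,0.26,0],0.045,0.008]]';  python3 -m jog '[[[-0.001,0.04,0],0,0.008],[[-0.001,0.053,0],0,0.008],[[-0.001,0.053,0],0,0.008],[[-0.001,0.053,0],0,0.008],[[-0.001,0.053,0],0,0.008]]';python3 - <<'E'
from h import *
s=snap('wrist','w5'); st=ctrl.read_state(); print(st['tool_pos'],st['ee_rot'],st['ft_force'],st['finger_gap'])
snap('top','t5')
im=cv2.imread('pics/w5.png')[120:320,220:420]; cv2.imwrite('pics/w5c.png',cv2.resize(im,None,fx=3,fy=3,interpolation=cv2.INTER_CUBIC))
C=fcloud(s);T=st['tool_pos'];x,y,z=C[...,0]-T[0],C[...,1]-T[1],C[...,2]
for a,b in((.12,.13),(.13,.14),(.14,.155),(.155,.163),(.163,.18),(.18,.2)):
    m=(np.hypot(x,y)<.02)&(z>a)&(z<b)
    if m.sum()>3: box('pin%g'%a,C,m)
m=(np.hypot(x,y)<.03)&(z>.030)&(z<.0385); box('bush',C,m)
m=(np.hypot(x,y)<.16)&(z>.052)&(z<.065); box('driver',C,m)
m=(np.hypot(x,y)<.03)&(z>.01)&(z<.038); v,u=np.where(m); print(u.min(),u.max(),v.min(),v.max())
E
```

```text
clock: 4.95
tool_pos: [0.4675, 0.2498, 0.1609]
ee_rot: [0.001, 0.999, 0.043, -0.002]
ft_force: [0.7, -0.3, -0.0]
finger_gap: 0.0105
clock: 5.58
tool_pos: [0.4685, 0.3001, 0.1631]
ee_rot: [0.0, 0.999, 0.042, -0.0]
ft_force: [0.6, -0.1, -0.4]
finger_gap: 0.0108
[0.46860254 0.30031773 0.16328   ] [ 1.39299395e-04  9.99131118e-01  4.16771099e-02 -8.69758348e-05] [ 0.38563622 -0.65302203 -0.97531973] 0.010460040098595514
pin0.13 79 c [469.  305.1] sz [11.4  4.7] ang 4.0 med [0.4686 0.3061] z 0.1366
pin0.14 75 c [468.6 306.9] sz [17.3  7.2] ang 4.3 med [0.4691 0.3064] z 0.1428
pin0.155 338 c [468.7 307.2] sz [16.5  8.2] ang 8.6 med [0.4686 0.3073] z 0.1576
pin0.163 972 c [468.3 307.1] sz [37.2  8.5] ang 5.3 med [0.4691 0.3073] z 0.1738
pin0.18 2073 c [469. 300.] sz [37.4 23. ] ang 4.1 med [0.4688 0.3067] z 0.1912
bush 326 c [468.5 302.9] sz [22.7 21.6] ang 21.8 med [0.4686 0.3031] z 0.0339
driver 2231 c [487.2 301.3] sz [300.1  76.9] ang 79.3 med [0.4823 0.2582] z 0.0584
288 351 159 213
```

View pics/w5c.png

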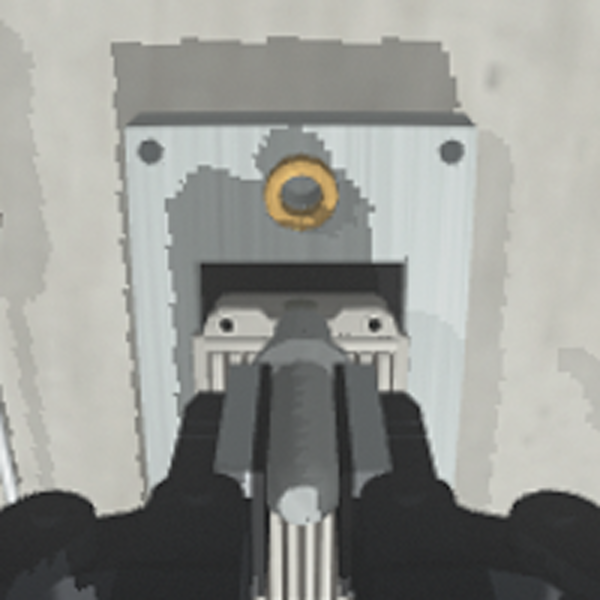

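View pics/w5.png

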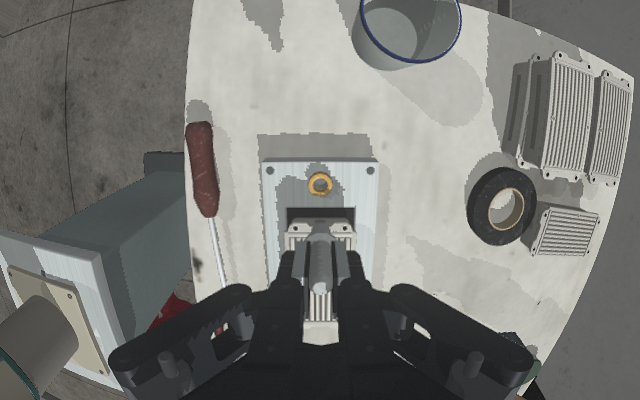

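```bash
python3 - <<'E'
from h import *
from scipy.optimize import least_squares
s=dict(np.load('pics/w5.npz')); C=fcloud(s)
x,y,z=C[...,0],C[...,1],C[...,2]
def fit(m,r,c0):
    P=C[m][:,:2]; f=least_squares(lambda p:np.hypot(P[:,0]-p[0],P[:,1]-p[1])-r,c0,loss='soft_l1',f_scale=.0005); print(len(P),f.x.round(4),np.abs(f.fun).mean().round(5))
n=np.hypot(x-.4685,y-.302)<.016
for a,b in((.129,.134),(.132,.138),(.136,.144),(.140,.150)): fit(n&(z>a)&(z<b),.006,(.4685,.301))
fit(n&(z>.1525)&(z<.1555),.010,(.4685,.301))
# bush outer edge
m=(np.hypot(x-.4685,y-.303)<.02)&(z>.0315)&(z<.0365); P=(C[m][:,:2]*1000).astype(np.float32); print('minEncl',cv2.minEnclosingCircle(P))
h=cv2.convexHull(P)[:,0]; print('ellipse',cv2.fitEllipse(h))
v,u=np.where(n&(z>.128)&(z<.158)); print(u.min(),u.max(),v.min(),v.max())
p=n&(abs(x-.4687)<.0015); 
for zz in np.arange(.128,.2,.004):
    q=p&(z>zz)&(z<zz+.004)
    if q.any(): print(round(zz,3),y[q].max().round(4),y[q].min().round(4),q.sum())
E
```

```text
9 [0.4694 0.3007] 0.00018
56 [0.4693 0.3007] 0.00023
90 [0.4693 0.3007] 0.00024
51 [0.4692 0.3007] 0.00021
35 [0.4692 0.3005] 0.0002
minEncl ((468.4076232910156, 303.0740966796875), 11.586668014526367)
ellipse ((468.5222473144531, 302.8277893066406), (21.826738357543945, 22.967144012451172), 106.36949157714844)
304 336 222 245
0.132 0.3073 0.3062 12
0.136 0.3072 0.3063 11
0.14 0.3071 0.3062 15
0.144 0.3071 0.3063 5
0.152 0.311 0.3101 6
0.156 0.3108 0.3058 58
0.16 0.3074 0.3063 20
0.164 0.3074 0.3059 23
0.168 0.3073 0.3055 21
0.172 0.3077 0.3062 23
0.176 0.3077 0.3057 31
0.18 0.3071 0.3061 27
0.184 0.3079 0.306 33
0.188 0.3073 0.3047 45
0.192 0.3072 0.2971 129
0.196 0.3011 0.3011 1
```

```bash
python3 - <<'E'
from h import *
from scipy.optimize import least_squares
s=dict(np.load('pics/w4.npz')); C=fcloud(s)
x,y,z=C[...,0],C[...,1],C[...,2]
n=np.hypot(x-.4895,y+.0105)<.016
m=n&(z>.129)&(z<.150);P=C[m][:,:2]; f=least_squares(lambda p:np.hypot(P[:,0]-p[0],P[:,1]-p[1])-.006,(.4895,-.0115),loss='soft_l1',f_scale=.0005); print(len(P),f.x.round(4))
m=(np.hypot(x-.49,y+.0105)<.06)&(z>.028)&(z<.040);box('stand',C,m)
m=(np.hypot(x-.49,y+.0105)<.06)&(z>.032)&(z<.036);box('stand',C,m)
E
cat > /dev/null
```

```text
130 [ 0.4934 -0.0115]
stand 3373 c [490.6 -10.7] sz [56.7 55.5] ang 2.6 med [ 0.4902 -0.0087] z 0.0342
stand 3278 c [490.7 -10.9] sz [56.5 55.5] ang 2.3 med [ 0.4901 -0.0093] z 0.0342
```

```bash
python3 -m jog '[[[-0.001,0.002,-0.03],0.003,0.008],[[-0.001,0.002,-0.06],0.003,0.008],[[-0.001,0.002,-0.088],0.003,0.008],[[-0.001,0.002,-0.088],0.003,0.008],[[-0.001,0.002,-0.088],0.003,0.008]]' 40;python3 - <<'E'
from h import *
s=snap('wrist','w6'); st=ctrl.read_state(); print(st['tool_pos'],st['ee_rot'],st['ft_force'],st['finger_gap'])
im=cv2.imread('pics/w6.png')[120:320,220:420]; cv2.imwrite('pics/w6c.png',cv2.resize(im,None,fx=3,fy=3,interpolation=cv2.INTER_CUBIC))
from scipy.optimize import least_squares
C=fcloud(s);x,y,z=C[...,0],C[...,1],C[...,2]; zz=st['tool_pos'][2]-.1633
n=np.hypot(x-.4685,y-.303)<.016
m=n&(z-zz>.131)&(z-zz<.150);P=C[m][:,:2]; f=least_squares(lambda p:np.hypot(P[:,0]-p[0],P[:,1]-p[1])-.006,(.4685,.303),loss='soft_l1',f_scale=.0005); print('pin',len(P),f.x.round(4))
m=(np.hypot(x-.4685,y-.303)<.02)&(z>.031)&(z<.0365); box('bush',C,m); P=(C[m][:,:2]*1000).astype(np.float32); print(cv2.minEnclosingCircle(P))
E
```

```text
clock: 6.3
tool_pos: [0.4683, 0.3035, 0.0764]
ee_rot: [-0.0, 0.999, 0.044, 0.001]
ft_force: [0.1, 1.1, -0.1]
finger_gap: 0.0108
[0.46872441 0.30381917 0.07684021] [-5.31957554e-04  9.99038739e-01  4.38162752e-02  1.20359920e-03] [-0.31850173 -0.23201442 -0.03549117] 0.010637115653334127
pin 131 [0.469  0.3041]
bush 444 c [468.5 305.4] sz [22.1 17.8] ang 10.4 med [0.4673 0.3075] z 0.0339
((468.5008239746094, 303.1082458496094), 11.606792449951172)
```

View pics/w6c.png

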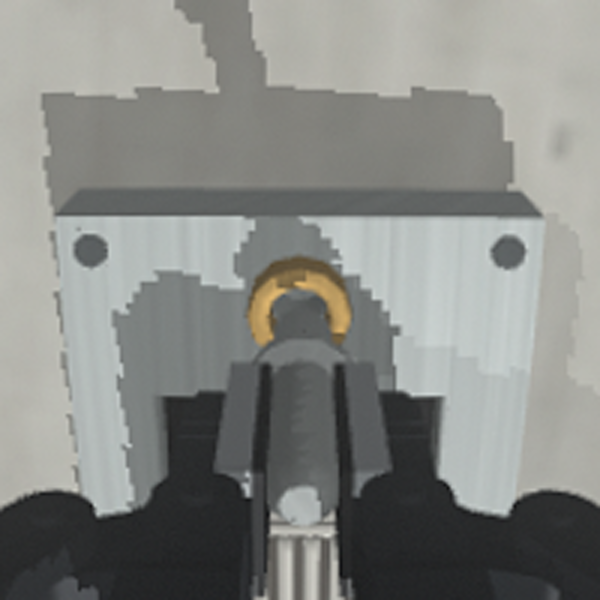

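Pin tip (320,225) is just above the bush, arm still swinging slightly; I settle and remeasure.

```bash
python3 -m jog '[[[0,0,0],0,0.008],[[0,0,0],0,0.008],[[0,0,0],0,0.008]]';cat > m.py <<'E'
from h import *
import sys
from scipy.optimize import least_squares
s=snap('wrist',sys.argv[1]); st=ctrl.read_state(); print(st['tool_pos'],st['ft_force'],st['finger_gap'])
C=fcloud(s);x,y,z=C[...,0],C[...,1],C[...,2]; zz=st['tool_pos'][2]-.1633
def fit(m,r):
    P=C[m][:,:2]; f=least_squares(lambda p:np.hypot(P[:,0]-p[0],P[:,1]-p[1])-r,(.4685,.303),loss='soft_l1',f_scale=.0005); return len(P),f.x.round(4)
n=np.hypot(x-.4685,y-.303)<.016
print('pin',fit(n&(z-zz>.131)&(z-zz<.150),.006))
m=(np.hypot(x-.4685,y-.303)<.014)&(z>.031)&(z<.0365)
import numpy as np
k=np.zeros(m.shape,np.uint8); P=(C[m][:,:2]*1000).astype(np.float32); print('bush minEncl',cv2.minEnclosingCircle(P))
print('bush wall',fit((np.hypot(x-.4685,y-.303)<.0145)&(z>.025)&(z<.0328)&(y>.303),.0115))
E
python3 m.py w7
```

```text
clock: 6.72
tool_pos: [0.4678, 0.3036, 0.0758]
ee_rot: [-0.0, 0.999, 0.044, 0.0]
ft_force: [-0.4, -0.2, -0.7]
finger_gap: 0.0108
[0.46760434 0.30350605 0.07560134] [-0.08180141  0.59621746 -0.04622718] 0.010618791683696692
pin (131, array([0.4685, 0.3041]))
bush minEncl ((468.69207763671875, 302.83544921875), 11.846147537231445)
bush wall (161, array([0.4685, 0.3023]))
```

```bash
python3 -m jog '[[[0,-0.0012,0],0,0.008],[[0,-0.0012,-0.004],0,0.008],[[0,-0.0012,-0.008],0,0.008],[[0,-0.0012,-0.012],0,0.008],[[0,-0.0012,-0.014],0,0.008]]'
```

```text
clock: 7.4
tool_pos: [0.4673, 0.3021, 0.0608]
ee_rot: [0.0, 0.999, 0.044, -0.0]
ft_force: [-0.1, -0.6, -0.8]
finger_gap: 0.0106
```

```bash
python3 m.py w8
```

```text
[0.46717987 0.30207368 0.06069008] [ 1.14384859  0.22679325 -0.64992302] 0.010691282723024262
pin (611, array([0.4683, 0.3062]))
bush minEncl ((468.532958984375, 303.37579345703125), 11.268823623657227)
bush wall (191, array([0.4686, 0.3024]))
```

The pin has entered the bore without force. Push on down to the collar.

```bash
python3 -m jog '[[[0,0,-0.005],0,0.008],[[0,0,-0.01],0,0.008],[[0,0,-0.014],0,0.008],[[0,0,-0.0175],0,0.008],[[0,0,-0.0185],0,0.008]]'
```

```text
clock: 8.07
tool_pos: [0.4674, 0.3022, 0.0437]
ee_rot: [0.0, 0.999, 0.044, -0.0]
ft_force: [-3.1, -1.4, 11.6]
finger_gap: 0.0107
```

Collar contact (11.6 N up at TCP z 0.0437). Release and rise.

```bash
python3 -m jog '[[[0,0,0],0,0.04],[[0,0,0],0,0.04],[[0,0,0],0,0.04],[[0,0,0.02],0,0.04],[[0,0,0.05],0,0.04]]';python3 -m jog '[[[0,0,0.05],0,0.04],[[0,-0.02,0.1],0,0.05],[[0,-0.04,0.15],0,0.06],[[0,-0.04,0.15],0,0.06]]'; python3 - <<'E'
from h import *
s=snap('wrist','w9'); t=snap('top','t9'); st=ctrl.read_state(); print(st['tool_pos'],st['ee_rot'],st['ft_force'],st['finger_gap'])
im=cv2.imread('pics/w9.png')[60:310,170:470]; cv2.imwrite('pics/w9c.png',cv2.resize(im,None,fx=2.4,fy=2.4,interpolation=cv2.INTER_CUBIC))
C=fcloud(s);x,y,z=C[...,0],C[...,1],C[...,2]
n=np.hypot(x-.4685,y-.303)<.03
for a,b in((.036,.042),(.045,.07),(.071,.08)): box('pin%g'%a,C,n&(z>a)&(z<b))
C=cloud(t);x,y,z=C[...,0],C[...,1],C[...,2];n=np.hypot(x-.4665,y-.303)<.03
for a,b in((.036,.042),(.045,.07),(.071,.08)): 
  if (n&(z>a)&(z<b)).any():box('pinT%g'%a,C,n&(z>a)&(z<b))
E
```

```text
clock: 8.7
tool_pos: [0.4663, 0.3016, 0.092]
ee_rot: [0.001, 0.999, 0.044, -0.001]
ft_force: [0.5, -0.6, -1.4]
finger_gap: 0.0399
clock: 9.2
tool_pos: [0.4706, 0.2626, 0.248]
ee_rot: [-0.002, 0.999, 0.043, 0.005]
ft_force: [-0.7, -0.1, -0.4]
finger_gap: 0.0604
[0.46777087 0.26221075 0.24323435] [-3.16967234e-04  9.99042344e-01  4.37482331e-02  6.21415235e-04] [-0.0126808   0.05831834  0.34475609] 0.06020919060428825
pin0.036 118 c [468.3 304.2] sz [17.3 19.4] ang 84.5 med [0.4679 0.3065] z 0.0381
pin0.045 17 c [467.1 307.2] sz [9.9 3.4] ang 17.1 med [0.4667 0.3084] z 0.0567
pin0.071 96 c [468.8 303. ] sz [11.4 10.5] ang 5.1 med [0.468  0.3034] z 0.074
pinT0.036 18 c [464.4 302.4] sz [14.5 19.4] ang 70.9 med [0.4625 0.3009] z 0.0391
pinT0.045 15 c [470.  291.2] sz [ 3.7 35.5] ang 36.9 med [0.463  0.2993] z 0.0598
pinT0.071 15 c [465.5 302.8] sz [8.  7.9] ang 20.0 med [0.4665 0.3026] z 0.0746
```

View pics/w9c.png

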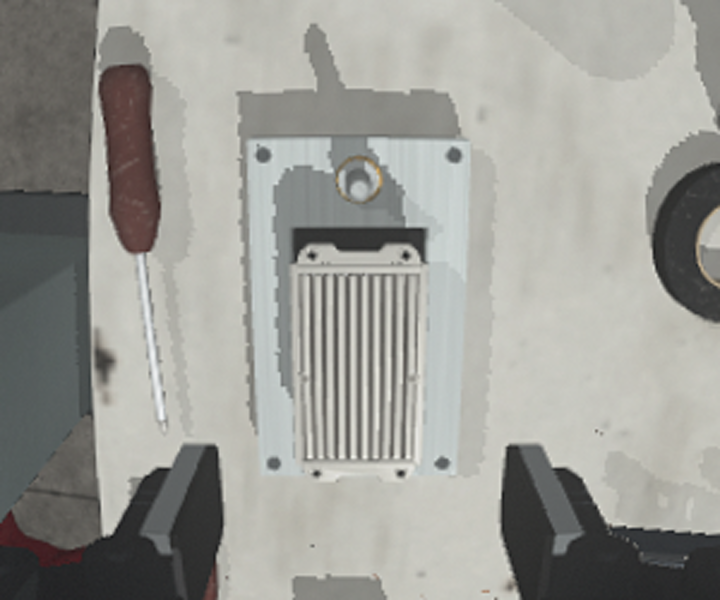

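Pin is seated: top at (360,185) in the crop, z about 74.5 mm, centred in the bush ring. Next I go to cover A, turning the jaws to its x axis.

```bash
python3 - <<'E'
from h import *
s=dict(np.load('pics/w9.npz')); C=fcloud(s);x,y,z=C[...,0],C[...,1],C[...,2]
m=(np.hypot(x-.475,y-.23)<.125)&(z>.0215)&(z<.0265); m=cv2.morphologyEx(m.astype(np.uint8),cv2.MORPH_OPEN,np.ones((3,3)))>0
box('jig',C,m)
m=(np.hypot(x-.475,y-.215)<.09)&(z>.054)&(z<.064); m=cv2.morphologyEx(m.astype(np.uint8),cv2.MORPH_OPEN,np.ones((3,3)))>0
box('driver',C,m)
E
python3 -m jog '[[[0,-0.055,0],-0.07,0.08],[[0,-0.11,0],-0.14,0.08],[[0,-0.165,0],-0.21,0.08],[[0,-0.22,0],-0.28,0.08],[[0,-0.275,0],-0.34,0.08]]';python3 -m jog '[[[0,-0.055,0],0,0.08],[[0,-0.11,0],0,0.08],[[0,-0.165,-0.02],0,0.08],[[0,-0.2,-0.04],0,0.08],[[0,-0.215,-0.05],0,0.08]]';python3 -m jog '[[[0,0,0],0,0.08],[[0,0,0],0,0.08],[[0,0,0],0,0.08]]';python3 - <<'E'
from h import *
s=snap('wrist','w10'); st=ctrl.read_state(); print(st['tool_pos'],st['ee_rot'],st['ft_force'],st['finger_gap'])
C=fcloud(s);x,y,z=C[...,0],C[...,1],C[...,2]
box('sleeve',C,(np.hypot(x-.4916,y+.1436)<.025)&(z>.034)&(z<.043))
box('grip',C,(np.hypot(x-.468,y+.2285)<.045)&(z>.045)&(z<.054))
E
```

```text
jig 6498 c [443.2 228.2] sz [173.5 184.5] ang 5.0 med [0.463  0.2758] z 0.0242
driver 5249 c [476.1 214.7] sz [ 65.1 121.6] ang 5.2 med [0.4759 0.2207] z 0.0586
clock: 9.93
tool_pos: [0.4661, -0.0139, 0.2406]
ee_rot: [-0.0, 0.992, -0.126, -0.002]
ft_force: [1.0, -0.2, 0.3]
finger_gap: 0.08
clock: 10.55
tool_pos: [0.4658, -0.2281, 0.1894]
ee_rot: [-0.001, 0.992, -0.127, -0.003]
ft_force: [-0.8, 0.7, 0.1]
finger_gap: 0.0802
clock: 10.92
tool_pos: [0.468, -0.2268, 0.1936]
ee_rot: [0.0, 0.992, -0.125, 0.001]
ft_force: [1.5, 0.4, 0.9]
finger_gap: 0.0799
[ 0.46801577 -0.22694178  0.19365725] [ 2.28848765e-04  9.92174282e-01 -1.24858791e-01  6.51623611e-04] [-0.91946477  0.17319188 -0.04413262] 0.07958272743049909
sleeve 554 c [ 491.4 -144.3] sz [24.3 23.7] ang 75.5 med [ 0.4914 -0.1442] z 0.0381
grip 1170 c [ 469.2 -229. ] sz [50.6 22.8] ang 75.1 med [ 0.4691 -0.2277] z 0.049
```

View pics/w10.png

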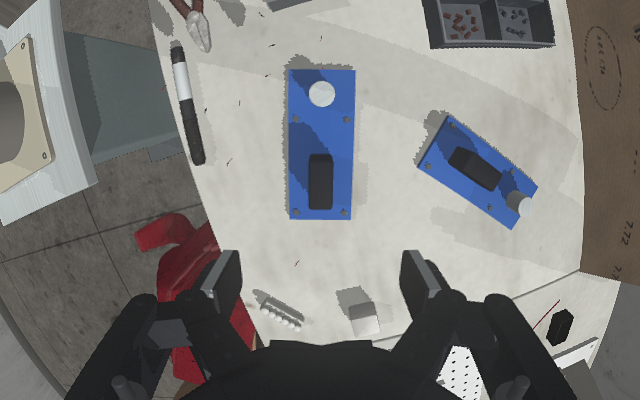

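Cover A confirmed (sleeve (322,94), grip (320,181), y axis at 75.2°). Descend straddling the grip.

```bash
python3 -m jog '[[[0.001,-0.002,-0.05],-0.008,0.07],[[0.001,-0.002,-0.1],-0.008,0.06],[[0.001,-0.002,-0.14],-0.008,0.06],[[0.001,-0.002,-0.165],-0.008,0.06],[[0.001,-0.002,-0.178],-0.008,0.06]]' 60;python3 -m jog '[[[0,0,0],0,0.06],[[0,0,0],0,0.06],[[0,0,0],0,0.06]]';python3 - <<'E'
from h import *
s=snap('wrist','w11'); st=ctrl.read_state(); print(st['tool_pos'],st['ee_rot'],st['ft_force'],st['finger_gap'])
E
```

```text
clock: 11.6
tool_pos: [0.4681, -0.2288, 0.0139]
ee_rot: [-0.0, 0.992, -0.129, -0.001]
ft_force: [-0.3, -0.1, 0.3]
finger_gap: 0.0599
clock: 11.98
tool_pos: [0.4696, -0.2304, 0.0161]
ee_rot: [0.001, 0.992, -0.13, 0.001]
ft_force: [-0.8, -0.3, 0.6]
finger_gap: 0.0605
[ 0.46938912 -0.23036453  0.01596544] [ 5.04996386e-04  9.91560354e-01 -1.29640807e-01  1.03498115e-03] [-0.1664092  -0.33020332  0.07686869] 0.05981549628839278
```

View pics/w11.png

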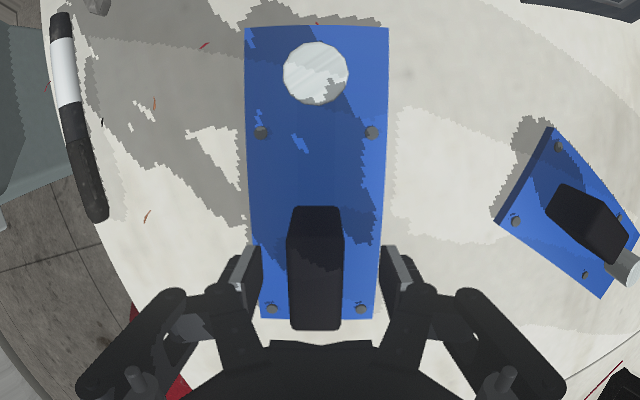

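The grip is between the pads, centred (cols 286–346 between 250 and 395). Close.

```bash
python3 -m jog '[[[0,0.001,0],0,0.018],[[0,0.001,0],0,0.018],[[0,0.001,0],0,0.018],[[0,0.001,0],0,0.018],[[0,0.001,0],0,0.018]]' 60;python3 -m jog '[[[0,0,0],0,0.018],[[0,0,0.015],0,0.018],[[0,0,0.03],0,0.018],[[0,0,0.03],0,0.018],[[0,0,0.03],0,0.018]]';python3 - <<'E'
from h import *
s=snap('wrist','w12'); st=ctrl.read_state(); print(st['tool_pos'],st['ee_rot'],st['ft_force'],st['finger_gap'])
E
```

```text
clock: 12.65
tool_pos: [0.4685, -0.2289, 0.0152]
ee_rot: [0.0, 0.992, -0.13, -0.0]
ft_force: [-1.8, 0.6, 5.8]
finger_gap: 0.0231
clock: 13.28
tool_pos: [0.4684, -0.2287, 0.0449]
ee_rot: [0.0, 0.992, -0.13, 0.0]
ft_force: [-0.5, 0.7, -4.1]
finger_gap: 0.0234
[ 0.46810766 -0.22853281  0.0445173 ] [-1.56382329e-04  9.91561211e-01 -1.29638876e-01 -3.20971975e-04] [-0.4934492   0.64233832 -3.79316137] 0.023533058398244447
```

View pics/w12.png

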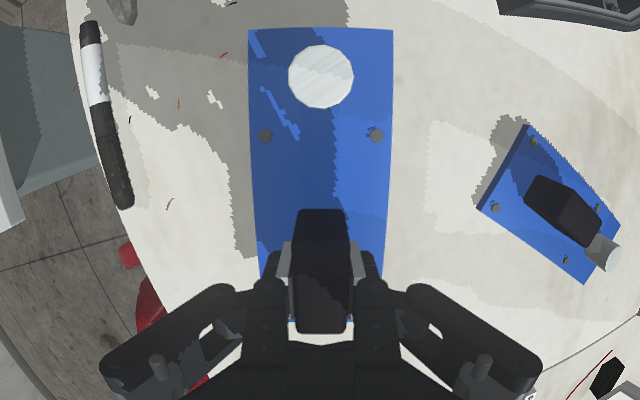

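Held (about 4 N load). I'll raise and check that the cover is level, with the sleeve centre in the tool frame.

```bash
python3 -m jog '[[[0,0,0.04],0,0.018],[[0,0,0.08],0,0.018],[[0,0,0.1],0,0.018],[[0,0,0.1],0,0.018],[[0,0,0.1],0,0.018]]';cat > c.py <<'E'
from h import *
import sys
from scipy.optimize import least_squares
s=snap('wrist',sys.argv[1]); st=ctrl.read_state(); T=st['tool_pos']; q=st['ee_rot']; print(T,q,st['ft_force'],st['finger_gap'])
C=fcloud(s);I=s['pixels'].astype(int); und=T[2]-.0152
yaw=2*np.arctan2(q[2],q[1]); c,sn=np.cos(yaw),np.sin(yaw)
# tool-yaw frame: X=jaw axis, Y=+90deg
dx,dy=C[...,0]-T[0],C[...,1]-T[1]; X=c*dx+sn*dy; Y=-sn*dx+c*dy; Z=C[...,2]-und
m=(I[...,2]>I[...,0]+50)&(abs(X)<.045)&(Y>0.0)&(Y<.13)&(abs(Z-.008)<.012)&(s['z_map']>0)
A=np.c_[X[m],Y[m],np.ones(m.sum())]; p=np.linalg.lstsq(A,Z[m],rcond=None)[0]; print('yaw deg',np.degrees(yaw),'plane slopes X,Y',p.round(4),'n',m.sum(),'X range',np.percentile(X[m],[1,99]).round(4),'Ymax',Y[m].max().round(4))
m=(np.hypot(X,Y-.088)<.022)&(abs(Z-p[0]*X-p[1]*Y-p[2]-.030)<.004)
P=(np.c_[X[m],Y[m]]*1000).astype(np.float32); cc=cv2.minEnclosingCircle(P); print('sleeve cap tool-yaw frame',cc,P.mean(0),len(P))
XY=np.array(cc[0])/1000; print('world cap',T[:2]+np.array([c*XY[0]-sn*XY[1],sn*XY[0]+c*XY[1]]))
E
python3 c.py w13
```

```text
clock: 13.95
tool_pos: [0.4674, -0.2281, 0.1432]
ee_rot: [-0.001, 0.992, -0.13, -0.001]
ft_force: [-0.7, 0.2, -4.9]
finger_gap: 0.0234
[ 0.4671275  -0.22791     0.14291201] [-7.86120039e-04  9.91559704e-01 -1.29638102e-01 -1.64269217e-03] [ 0.82123497 -0.24282903 -4.81579504] 0.0233130018222815
yaw deg -14.89738510429075 plane slopes X,Y [-0.0018 -0.0001  0.0085] n 24856 X range [-0.0331  0.0355] Ymax 0.1148
sleeve cap tool-yaw frame ((1.1426358222961426, 87.46024322509766), 12.95024585723877) [ 1.1539986 87.34427  ] 3321
world cap [ 0.49071677 -0.14368325]
```

Level, hole at (1.1, 87.4) mm in the tool frame. Target tool pose is (0.4747, 0.2154), yaw 5°. Carrying it over at a moderate pace.

```bash
python3 -m jog '[[[0.001,0.03,0],0.025,0.018],[[0.002,0.07,0],0.06,0.018],[[0.003,0.115,0],0.095,0.018],[[0.004,0.16,0],0.13,0.018],[[0.005,0.205,0],0.165,0.018]]';python3 -m jog '[[[0.001,0.045,0],0.035,0.018],[[0.002,0.09,0],0.07,0.018],[[0.003,0.135,0],0.105,0.018],[[0.003,0.18,0],0.14,0.018],[[0.003,0.215,0],0.17,0.018]]';python3 -m jog '[[[0,0.015,0],0.012,0.018],[[0,0.023,0],0.012,0.018],[[0,0.023,0],0.012,0.018],[[0,0.023,0],0.012,0.018],[[0,0.023,0],0.012,0.018]]'; python3 c.py w14
```

```text
clock: 14.62
tool_pos: [0.4721, -0.0222, 0.1431]
ee_rot: [-0.0, 0.999, -0.047, -0.001]
ft_force: [-0.0, -0.1, -3.8]
finger_gap: 0.0232
clock: 15.25
tool_pos: [0.475, 0.1927, 0.143]
ee_rot: [0.0, 0.999, 0.039, -0.002]
ft_force: [0.7, -0.6, -2.6]
finger_gap: 0.0232
clock: 15.88
tool_pos: [0.4766, 0.2134, 0.1448]
ee_rot: [0.0, 0.999, 0.043, -0.0]
ft_force: [-0.4, 0.1, -4.2]
finger_gap: 0.0233
[0.47661159 0.21350141 0.14490114] [7.12417644e-05 9.99080894e-01 4.28644107e-02 6.53873964e-05] [ 0.2921104   0.15151129 -3.74069668] 0.023109347774430675
yaw deg 4.9134050703915575 plane slopes X,Y [ 0.0012 -0.0015  0.0081] n 24801 X range [-0.0336  0.035 ] Ymax 0.1145
sleeve cap tool-yaw frame ((0.5902729034423828, 87.30436706542969), 13.00141429901123) [ 0.575954 87.08287 ] 3315
world cap [0.46972208 0.30053551]
```

View pics/w14.png

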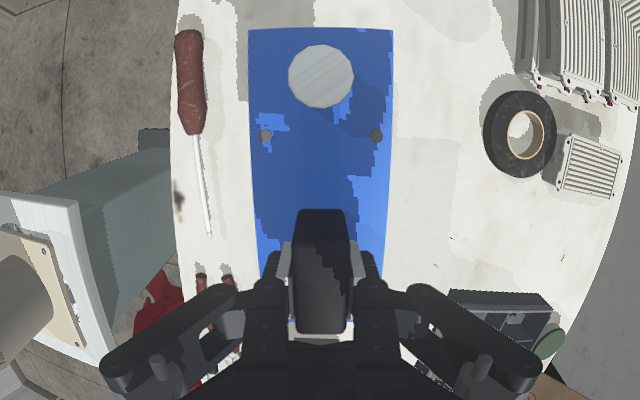

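```bash
python3 -m jog '[[[-0.0015,0.002,-0.015],0.002,0.018],[[-0.0015,0.002,-0.03],0.002,0.018],[[-0.0015,0.002,-0.044],0.002,0.018],[[-0.0015,0.002,-0.044],0.002,0.018],[[-0.0015,0.002,-0.044],0.002,0.018]]';python3 -m jog '[[[0,0,0],0,0.018],[[0,0,0],0,0.018]]'; python3 c.py w15; python3 - <<'E'
from h import *
t=snap('top','t15'); s=snap('scene','s15')
cv2.imwrite('pics/s15c.png',cv2.resize(s['pixels'][130:250,140:320,::-1],None,fx=4,fy=4,interpolation=cv2.INTER_CUBIC))
C=cloud(t);x,y,z=C[...,0],C[...,1],C[...,2]
m=(np.hypot(x-.467,y-.302)<.03)&(z>.11)&(z<.135)
if m.sum()>5: box('cap top',C,m)
E
```

```text
clock: 16.55
tool_pos: [0.4751, 0.2163, 0.1007]
ee_rot: [0.0, 0.999, 0.044, -0.0]
ft_force: [0.0, 0.4, -4.0]
finger_gap: 0.0233
clock: 16.8
tool_pos: [0.4755, 0.2164, 0.1014]
ee_rot: [-0.0, 0.999, 0.044, 0.001]
ft_force: [0.1, 0.0, -2.8]
finger_gap: 0.0233
[0.47542425 0.21638416 0.1013308 ] [-1.49605591e-04  9.99009592e-01  4.44921881e-02  5.08547775e-04] [ 0.28714091 -0.65398238 -5.07507537] 0.023110713160845456
yaw deg 5.1001135152272115 plane slopes X,Y [ 0.0025 -0.0009  0.0083] n 24827 X range [-0.0335  0.0352] Ymax 0.1145
sleeve cap tool-yaw frame ((0.7220287919044495, 87.47833251953125), 13.064295768737793) [ 0.69536066 87.174194  ] 3312
world cap [0.46836693 0.30358034]
```

View pics/s15c.png

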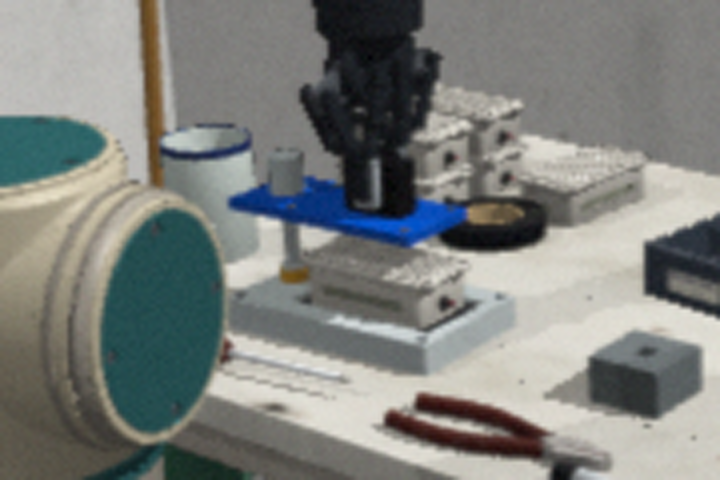

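Scene view: the sleeve stands right over the pin (290,240 below cap at 287,170). Correct by -1 mm and lower gently.

```bash
python3 -m jog '[[[0,-0.001,-0.004],0,0.018],[[0,-0.001,-0.008],0,0.018],[[0,-0.001,-0.012],0,0.018],[[0,-0.001,-0.016],0,0.018],[[0,-0.001,-0.018],0,0.018]]'
```

```text
clock: 17.58
tool_pos: [0.4747, 0.2151, 0.0824]
ee_rot: [0.0, 0.999, 0.044, -0.0]
ft_force: [-0.9, -0.6, -3.8]
finger_gap: 0.0229
```

Underside is 8 mm below the pin top with no contact force, so the hole is on the pin. Continue to the driver.

```bash
python3 -m jog '[[[0,0,-0.003],0,0.018],[[0,0,-0.006],0,0.018],[[0,0,-0.008],0,0.018],[[0,0,-0.0085],0,0.018],[[0,0,-0.0085],0,0.018]]'; python3 c.py w16
```

```text
clock: 18.2
tool_pos: [0.475, 0.2153, 0.0744]
ee_rot: [-0.0, 0.999, 0.045, 0.0]
ft_force: [-0.7, 0.3, -3.5]
finger_gap: 0.0235
[0.47503929 0.21524426 0.07438208] [-2.75582045e-05  9.99010416e-01  4.44767570e-02  7.26109828e-05] [ 0.28711726  0.13671858 -2.48008558] 0.02315527838095903
yaw deg 5.098342797397732 plane slopes X,Y [ 0.0011 -0.0011  0.0082] n 24785 X range [-0.0336  0.0351] Ymax 0.1143
sleeve cap tool-yaw frame ((0.658258318901062, 87.45883178710938), 13.074515342712402) [ 0.5870865 87.17623  ] 3314
world cap [0.46792287 0.30241557]
```

```bash
python3 -m jog '[[[0,0,-0.001],0,0.018],[[0,0,-0.002],0,0.018],[[0,0,-0.004],0,0.018],[[0,0,-0.005],0,0.018],[[0,0,-0.005],0,0.018]]' 80; python3 -m jog '[[[0,0,-0.001],0,0.018],[[0,0,-0.002],0,0.018],[[0,0,-0.003],0,0.018],[[0,0,-0.003],0,0.018],[[0,0,-0.003],0,0.018]]'
```

```text
clock: 18.88
tool_pos: [0.4751, 0.2153, 0.0703]
ee_rot: [-0.0, 0.999, 0.045, 0.0]
ft_force: [-3.3, -1.5, 7.6]
finger_gap: 0.0229
clock: 19.5
tool_pos: [0.4751, 0.2153, 0.0677]
ee_rot: [-0.0, 0.999, 0.045, 0.0]
ft_force: [-4.4, -1.3, 9.8]
finger_gap: 0.0232
```

```bash
python3 -m jog '[[[0,0,-0.001],0,0.018],[[0,0,-0.002],0,0.018],[[0,0,-0.003],0,0.018],[[0,0,-0.003],0,0.018],[[0,0,-0.003],0,0.018]]'; python3 c.py w17
```

```text
clock: 20.12
tool_pos: [0.4752, 0.2153, 0.0663]
ee_rot: [-0.0, 0.999, 0.045, 0.0]
ft_force: [-8.2, -3.7, 20.1]
finger_gap: 0.0231
[0.47525408 0.21533962 0.06632174] [-4.68316552e-05  9.99007243e-01  4.45466164e-02  3.53890543e-04] [-8.03756951 -3.74390351 20.3920288 ] 0.02309798699094153
yaw deg 5.106356336842949 plane slopes X,Y [-0.0008 -0.0012  0.0082] n 24812 X range [-0.0336  0.035 ] Ymax 0.1146
sleeve cap tool-yaw frame ((0.6195869445800781, 87.46508026123047), 13.094905853271484) [ 0.5547832 87.15929  ] 3310
world cap [0.4680864  0.30251272]
```

```bash
python3 -m jog '[[[0,0,-0.0005],0,0.018],[[0,0,-0.0005],0,0.018],[[0,0,-0.0005],0,0.018],[[0,0,-0.0005],0,0.018]]'; python3 - <<'E'
from h import *
s=snap('scene','s17'); st=ctrl.read_state(); print(st['tool_pos'],st['ft_force'],st['finger_gap'])
cv2.imwrite('pics/s17c.png',cv2.resize(s['pixels'][130:280,140:340,::-1],None,fx=3.8,fy=3.8,interpolation=cv2.INTER_CUBIC))
E
```

```text
clock: 20.68
tool_pos: [0.4753, 0.2153, 0.0663]
ee_rot: [-0.0, 0.999, 0.045, 0.0]
ft_force: [-8.7, -2.8, 24.1]
finger_gap: 0.0231
[0.47527179 0.21537496 0.06629944] [-8.38588731 -3.00594541 24.71176344] 0.022963282178586578
```

View pics/s17c.png

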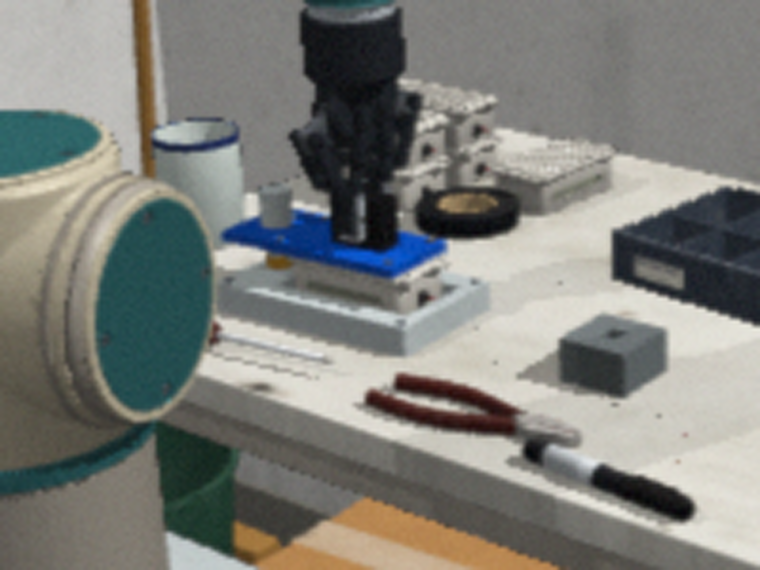

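The cover lies flat on the driver over the pin, and the carrier is against its stop: 0.5 mm more command gave no travel and only more force. Handing in.

```bash
python3 - <<'E'
from h import *
print(ctrl.close_job()); st=ctrl.read_state(); print(st['clock'],st['tool_pos'],st['ft_force'],st['finger_gap'])
E
```

```text
the job is handed in; nothing more can be done
None
the job is handed in; nothing more can be done
```

The job is handed in at about 20.7 s of the 61 s allowed, with the arm still holding the cover pressed down by its grip. No verdict was reported.

- **Pin:** I took it from the stand, pushed it into the bush until the collar met it (11.6 N) and let it go. The camera then showed its top at about 74.5 mm and centred in the bush.
- **Cover:** I took the one nearer the base (about 0.52 m, the other about 0.68 m) and slid it over the pin without contact force. It lay level to about 0.1° and in line with the jig to about 0.1°.
- **Pressing:** I pressed until the travel stopped. The underside worked out at 51 mm above the bench from the tool height. At the end the wrist read about 24 N, and 0.5 mm more command only raised the force. The cover did not slip in the fingers.
- **Hole position:** the sleeve ended within about 0.2 mm of where the pin was seated, by the wrist camera.

**Checks that disagreed:**
- The top camera read 2 to 3 mm lower in x than the wrist camera; I relied on the wrist camera and the tool readings.
- A side force of about 9 N showed on the wrist while pressing. It is unexplained but far below the limits.

The carrier position was inferred from tool height and the hard stop, not read directly. I never reached toward the screwdriver, marker or gauge block. The screwdriver and marker show no sign of having moved in the last scene picture, but I did not measure any of the three at the end.

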